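# Date-stamp the lid of a jam jar

## Robot

A 7-joint arm with a two-finger parallel gripper is mounted at the origin on a cart in front of the work surface, level with it; the furniture and walls round the work are solid. World frame = base frame: x ahead of the robot, y to its left, z up, the work surface at z = 0. Lengths are in m, angles in rad, forces in N, time in s.
With the tool pointing down it reaches from about 0.425 to 0.925 m from the base axis. Payload 6.8 kg.
Tool frame: the origin (TCP) lies midway between the tips of the shut fingers; the grasp point (between the pads) lies bot.grip_point_offset behind it (bot.grip_point_offset is the distance from the TCP to the grasp point, in m); z points along the fingers, y is the line along which they close (so a half turn about z gives the same grasp; the last joint's range is limited). The gripper opens to 85 mm and grips with 20 to 120 N. Pads are 22 mm wide; open, the fingers measure 114 mm over their backs; the gripper's body (76 mm by 85 mm) begins 54 mm behind the grasp point. The pads swing forward as they close: fully open they stand 13 mm farther back than shut.
Start: joints at [1.024, 0.477, 0.022, 1.555, -0.011, 1.109, -0.083], TCP at [0.287, -0.611, 0.231] pointing down, gripper open.
Joint ranges: [-2.96, 2.96], [-0.34, 2.1], [-1.41, 1.46], [0.24, 2.44], [-1.37, 4.51], [0.17, 1.92], [-2.96, 2.96]. Speed limits (rad/s): [2.39, 2.39, 3.14, 3.14, 3.14, 3.14, 3.14].

## Interface

Orientations are given as a unit quaternion [w, x, y, z].
In Python, from station import get_obs, cams, job, bot gives the robot as it stands.
- The arm moves only by the tool arm_command, never from a script. Its argument "rows" is a list that holds one entry, the list of rows, each a list of 5 numbers: the finger opening in mm, from 0 to 85.4, then the shift along the world's x, y, z in units of 60 mm (1.0 is 60 mm), then the turn about the world's z in units of 0.08 rad (1.0 is 0.08 rad). In form: [[[grip, x, y, z, turn], ...]]. A call has exactly 10 rows; each row shifts and turns the commanded pose from where the row before left it; what a row does not reach is not made up. A row lasts 1/8 s, in which the tool goes at most 62.5 mm and 10.7 degrees, less where a joint would pass 70% of its speed; a pose out of reach is approached as far as the arm can. A call with a number of a shift or a turn outside -1 to 1 is refused whole. A call with a gripper value outside its range is refused whole. The fingers move at their own pace and stop on an object; "newtons" is the grip in N (left out, the last holds). Time passes only in rows, so rows that do not move let the fingers close, or fill a call up. It gives the time, the measured TCP pose, the force, the opening and the grip force at its end, in the units of the state.
- get_obs(): the state, without advancing time (a new reading comes with each control period).
- cams.read_camera(name): name is "scene" or "top" or "wrist"; returns the picture (420x560x3 uint8, red, green, blue); there is no depth.
- cams.camera_params(name): a dict with "K" (3x3 intrinsics, pixels), "extrinsics" (4x4, takes a point from camera to world coordinates). Camera axes: x right, y down, z forward; pixel columns grow to the right and rows downward; lengths in m; the calibration is good to about 2 mm. A picture is of the moment at which its call begins: read the wrist's pose just before it. camera_params takes no time and is no camera call; for the wrist camera it gives the pose at the moment of the call.
- job.hand_in(): hands the job in; it is judged then, once.
The state is a dict: "t": time; "q": joint angles; "joint_vel": joint speeds; "joint_torque": joint torques, N m; "eef_pos": TCP position; "tool_rot": TCP orientation; "contact_force": force on the tool from outside, world axes, zero at the start; "torque": the same for the moment, N m; "gripper_width": opening from 0.0 (shut) to 1.0 (fully open); "grasp_force": force on a finger pad.
Only numpy, scipy, OpenCV 4.12 (cv2) and the standard library are available. Lean on these libraries where they do the work, as an engineer would, in place of code of your own. Each camera call takes 0.05 s, during which the arm holds its last target. There are 200 camera calls.

## Task

Stamp the date on the round jam jar's lid: set the jar on the stamp press's plate, then nudge it in low down under the stamp, past the spring roller, until it is seated in the nest against both steel posts with the roller holding it there. Then push the black knob down to its stop and let it come back up. It is glass, so handle it gently, keep it upright, do not stamp it off centre, leave it seated in the nest and leave the other things on the counter where they stand.

Things in the scene. Friction and masses are not known exactly. Their poses are not given: they have to be found in the camera images.
- jam_jar_center (a point): Centre, half-way up, of the round glass jar of red jam: 102 mm tall, 0.5 kg, white lid 66 mm across (the top 11 mm; grip it here, from above, with 10 to 25 N), glass 72 mm across at its widest (66 mm up) tapering to 66 mm near its 57 mm foot. Pushed higher than about 40 mm above its foot it may tip. The other jar, of honey, is square and taller (110 mm).
- press: Grey bench stamp press, fixed. Origin on the worktop, straight under the centre of the nest and of the stamp; x is the level direction in which a jar is pushed in, y to the left of it, z up. Plate 10 mm thick, x -140 to +82 mm, y -63 to +71 mm. A column stands at x +60 mm (26 mm thick) and carries an arm and a bush (36 mm across, 160 to 200 mm above the worktop) over the nest.
- nest (a point): Centre of the nest on the plate's top (10 mm above the worktop): a seated jar stands with its axis here, within about 2 mm, touching the two posts and the spring roller.
- apron (a point): A free spot on the plate's top, 90 mm in front of the nest centre (press x -90 mm): with the jar's axis here the gripper is clear of the stamp and its arm. It lies in the flared mouth of two wire guides, 13 mm high above the plate, whose clear width is 114 mm at press x -128 mm, 74 mm at x -72 mm and 70 mm further in.
- post_side: Fixed steel locating post with a free-turning sleeve, 12 mm across, 26 mm high; its origin on the plate's top, 38 mm from the nest centre in the press's -y direction.
- post_back: Fixed steel locating post with a free-turning sleeve, 12 mm across, 26 mm high; its origin on the plate's top, 38 mm from the nest centre, behind it (15 degrees from the press's +x toward +y).
- roller (a joint): Spring roller (white wheel 18 mm across, its top 19 mm above the plate, 26 mm in front of the nest centre and 24 mm to its +y side when free). Metres it is pressed out sideways: 0 free, about 0.016 while the jar's widest part passes, 0.004 to 0.009 with the jar seated. Pushing the jar past it takes up to 12 N in all; pressed home with some 14 N the jar stays there.
- plunger (a joint): Metres that the black knob is down: 0 up, 0.024 at its stop. A spring returns it; it takes about 4 N to start and about 17 N at the stop with a jar below.
- die (a joint): Metres that the stamp is pushed up into its cushion spring by what is under it: 0 free; about 0.010 with the knob at its stop over a seated jar. The stamp meets the lid when the knob is 0.014 down.
- knob_top (a point): Top middle of the black mushroom knob, 48 mm across, 249 mm above the worktop when up, straight above the nest centre. Behind the worktop a fixed glass shelf begins at world x 0.75 m, 0.38 m above the worktop: keep wrist and elbow in front of it, and carry the jar over the knob or round it.
- honey_jar: Square glass jar of honey, 71 x 71 mm, 110 mm tall; origin at the middle of its foot. Bystander.
- mug: White mug, 92 mm across with its handle 127 mm, 95 mm tall; origin at the middle of its foot. Bystander.
- sugar_shaker: Sugar shaker, 44 mm across, 90 mm tall; origin at the middle of its foot. Bystander.
- tape: Roll of brown tape lying flat, 92 mm across, 48 mm high; origin at the middle of its underside. Bystander.
- scraper: Dough scraper lying flat, 92 x 112 mm, 19 mm high; origin at the middle of its underside. Bystander.
- stamp_face (a point): Middle of the stamp's underside, 126 mm above the worktop, 14 mm above the lid of a seated jar. The stamp (40 mm across) hangs right over the nest, so a jar cannot be put in from above, and an upright gripper behind the jar would strike the stamp: push with the tool leaning back 30 to 45 degrees.
There are look-alikes about, which are no part of the job. What is shaped like the part that bears jam_jar_center but purple is not meant.

How it is judged:
By the outcome, as a careful person would: the job done as asked, in the order asked, and still so for the second after the job is handed in, with the robot touching nothing.
It also fails if it takes over 72 s, if anything falls off the work surface, if the arm or the gripper's body presses on something with over 40 N, if the wrist force passes 120 N, or if a joint passes its speed limit or range.

## Working session

There is one attempt and no reset: what is moved stays moved. The work goes in short steps, Python scripts to look and compute and a tool call to move; the robot and the scene stay as the last step left them, time stands still between calls to the robot, and variables do not carry over. Pictures are saved under pics/ and viewed, at most 10 in all, crops included, and the job is handed in when it is done.

Besides the shell and the picture viewer there is one more tool, called after ">>>" as a command line: name --argument value ..., lists and objects as JSON in quotes. arm_command: Moves the arm, as the interface text tells. Its arguments: {"type":"object","properties":{"rows":{"type":"array"},"newtons":{"type":"number"}},"required":["rows"]}

```bash
ls; mkdir -p pics
python3 - <<'E'
from station import get_obs,cams,job,bot
import cv2,numpy as np
np.set_printoptions(precision=4,suppress=True)
o=get_obs();print(o,bot.grip_point_offset)
for n in("scene","top"):
    p=cams.camera_params(n);print(n,p)
    cv2.imwrite(f"pics/{n}0.png",cams.read_camera(n)[...,::-1])
E
```

```text
pics
{'t': 0.0, 'q': array([ 1.0239,  0.4778,  0.0223,  1.5565, -0.0115,  1.1093, -0.0831]), 'joint_vel': array([-0.0004,  0.0006, -0.0003,  0.0007, -0.0015, -0.0008, -0.0017]), 'joint_torque': array([ -0.001 , -59.6454,   1.608 , -28.12  ,   0.0125,   0.0093,
         0.    ]), 'eef_pos': array([ 0.2865, -0.6105,  0.2303]), 'tool_rot': array([-0.0009,  0.976 ,  0.2176, -0.0003]), 'contact_force': array([-0.0483,  0.7027, -0.0786]), 'torque': array([-0.0064, -0.0086, -0.0503]), 'grasp_force': 0.0, 'gripper_width': 0.9978485670421166} 0.0187
scene {'K': array([[466.3301,   0.    , 282.3832],
       [  0.    , 466.3301, 208.1797],
       [  0.    ,   0.    ,   1.    ]]), 'extrinsics': array([[-0.8001, -0.346 ,  0.4901, -0.1567],
       [-0.5998,  0.4499, -0.6617,  0.9979],
       [ 0.0084, -0.8233, -0.5675,  0.9574],
       [ 0.    ,  0.    ,  0.    ,  1.    ]])}
top {'K': array([[487.7226,   0.    , 275.827 ],
       [  0.    , 487.7226, 210.1604],
       [  0.    ,   0.    ,   1.    ]]), 'extrinsics': array([[-0.3575, -0.7212,  0.5933, -0.6032],
       [-0.9337,  0.2876, -0.2131,  0.45  ],
       [-0.017 , -0.6301, -0.7763,  1.6837],
       [ 0.    ,  0.    ,  0.    ,  1.    ]])}
```

View pics/scene0.png

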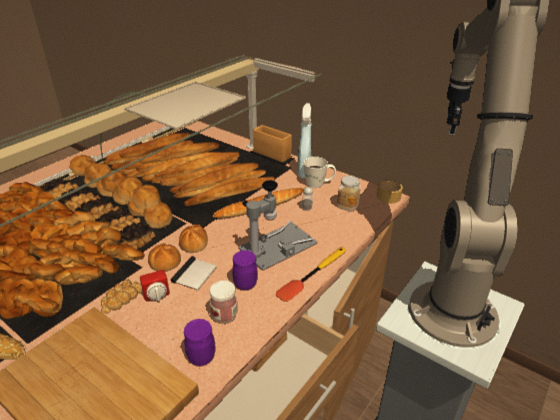

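View pics/top0.png

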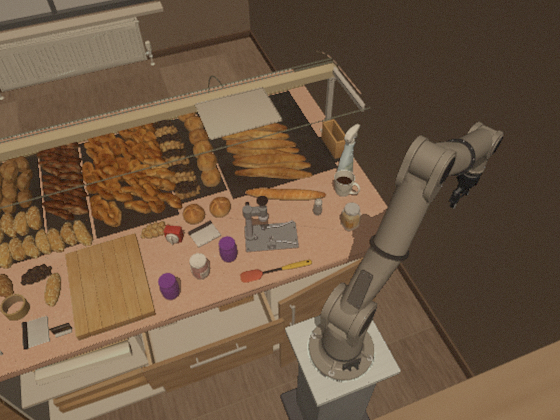

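The jam jar, red with a white lid, is at scene (222,300) and top (200,265). The press is at about scene (268,225) and top (268,225), with its mouth to the right in top view. Next I'll enlarge both.

```bash
cat > h.py <<'E'
import numpy as np
from station import cams
def ray(n,u,v,p=None):
    p=p or cams.camera_params(n);E=np.array(p["extrinsics"]);d=E[:3,:3]@np.linalg.inv(p["K"])@[u,v,1]
    return E[:3,3],d/np.linalg.norm(d)
def tri(rs):
    A=sum(np.eye(3)-np.outer(d,d) for c,d in rs);b=sum((np.eye(3)-np.outer(d,d))@c for c,d in rs)
    x=np.linalg.solve(A,b);return x,[np.linalg.norm(np.cross(x-c,d)) for c,d in rs]
def plane(r,z):
    c,d=r;return c+d*(z-c[2])/d[2]
def pix(n,X,p=None):
    p=p or cams.camera_params(n);E=np.array(p["extrinsics"]);x=np.array(p["K"])@(E[:3,:3].T@(np.array(X)-E[:3,3]));return x[:2]/x[2]
E
python3 - <<'E'
import cv2,numpy as np
s=cv2.imread("pics/scene0.png")[170:330,190:330];t=cv2.imread("pics/top0.png")[180:290,180:320]
s=cv2.resize(s,None,fx=3.7,fy=3.7,interpolation=cv2.INTER_CUBIC)[:,:]
s=cv2.resize(cv2.imread("pics/scene0.png")[175:325,200:325],(500,600),interpolation=cv2.INTER_CUBIC)
t=cv2.resize(cv2.imread("pics/top0.png")[190:340,235:310],(300,600),interpolation=cv2.INTER_CUBIC)
cv2.imwrite("pics/c1.png",np.hstack([s,t]))
for n in("scene","top"):
    im=cv2.imread(f"pics/{n}0.png");h=cv2.cvtColor(im,cv2.COLOR_BGR2HSV)
    x0,y0,x1,y1={"scene":(205,275,240,325),"top":(185,248,215,282)}[n]
    m=cv2.inRange(h[y0:y1,x0:x1],(0,0,150),(180,60,255))
    k,l,st,c=cv2.connectedComponentsWithStats(m)
    for i in range(1,k):
        if st[i,4]>15: print(n,st[i]+[x0,y0,0,0,0],c[i]+[x0,y0])
    x0,y0,x1,y1={"scene":(260,175,282,200),"top":(252,192,275,215)}[n]
    m=cv2.inRange(h[y0:y1,x0:x1],(0,0,0),(180,255,60))
    k,l,st,c=cv2.connectedComponentsWithStats(m)
    for i in range(1,k):
        if st[i,4]>15: print(n,'knob',st[i]+[x0,y0,0,0,0],c[i]+[x0,y0])
E
```

```text
scene [210 281  24  17 310] [221.83548387 289.05806452]
scene knob [261 175  18   3  29] [270.10344828 175.51724138]
scene knob [262 181  15  11 118] [269.22033898 185.23728814]
top [190 254  16  15 177] [197.36723164 260.2259887 ]
top knob [257 196  11  10  73] [261.73972603 200.09589041]
```

View pics/c1.png

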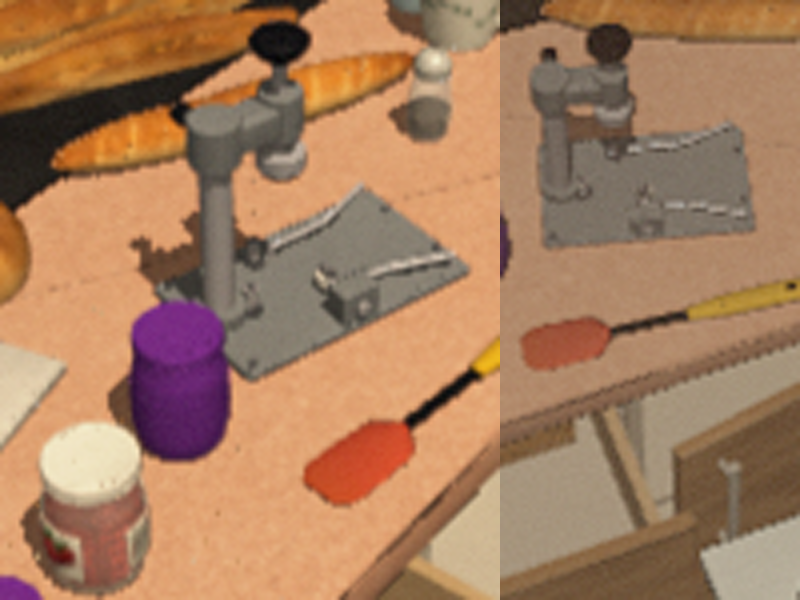

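The crops show the plate corners, with the roller block on the robot side. Scene corners are (262.5,269.5), (317,242) and (290.8,222). Top corners are (247,250.7), (298.2,247) and (294.5,221.2). The purple decoy stands beside the press column.

Run:
```python
from h import *
np.set_printoptions(precision=4,suppress=True)
print("knob",tri([ray("scene",270,185.2-.3),ray("top",261.7,200.5)]), plane(ray("top",261.7,200.3),.245),plane(ray("scene",269.7,185.5),.245))
print("lid",tri([ray("scene",221.8,288.5),ray("top",197.4,260.2)]),plane(ray("scene",222.3,287.5),.102),plane(ray("top",197.4,260),.102))
S=[(262.5,269.5),(317,242),(290.8,222)];T=[(247,250.7),(298.2,247),(294.5,221.2)]
P=np.array([[82,71],[-140,71],[-140,-63]])/1e3
for nm,L in(("scene",S),("top",T)):
    W=np.array([plane(ray(nm,*p),.008)[:2] for p in L]);print(nm,W,np.linalg.norm(W[0]-W[1]),np.linalg.norm(W[1]-W[2]))
    # rigid fit
    pc,wc=P.mean(0),W.mean(0);H=(P-pc).T@(W-wc);a=np.arctan2(H[0,1]-H[1,0],H[0,0]+H[1,1])
    R=np.array([[np.cos(a),-np.sin(a)],[np.sin(a),np.cos(a)]]);print("yaw",a,np.degrees(a),"origin",wc-R@pc)
# others
for n,u,v,z in[("honey",348,208,.11),("honey s",349,182,.11)]:pass
print("honey",plane(ray("top",352,211),.1),"shaker",plane(ray("top",318,201),.09),"mug",plane(ray("top",345,180),.09),"purple",plane(ray("top",227.5,240),.1),plane(ray("top",167.5,278),.1))
```

```text
knob (array([0.5643, 0.0874, 0.2402]), [np.float64(0.0008066965063648205), np.float64(0.0008066965063646825)]) [0.5624 0.0883 0.245 ] [0.557  0.0971 0.245 ]
lid (array([0.4877, 0.3869, 0.0996]), [np.float64(0.0007327083434864678), np.float64(0.0007327083434862981)]) [0.4883 0.3849 0.102 ] [0.4861 0.3867 0.102 ]
scene [[ 0.5155  0.1878]
 [ 0.4579 -0.0226]
 [ 0.59   -0.0596]] 0.21821727022445694 0.1371853389772103
yaw 1.3110649524798803 75.11848844461697 origin [0.5635 0.0922]
top [[ 0.5194  0.1787]
 [ 0.4583 -0.0259]
 [ 0.5897 -0.0632]] 0.21351445423688012 0.13664329840116954
yaw 1.2975686320321766 74.34520624400744 origin [0.5656 0.0863]
honey [ 0.4854 -0.2777  0.1   ] shaker [ 0.5951 -0.1726  0.09  ] mug [ 0.6618 -0.3327  0.09  ] purple [0.5353 0.2495 0.1   ] [0.4506 0.5132 0.1   ]
```

>>> arm_command --rows '[[[85,0.7,0.7,0.1,0],[85,0.7,0.7,0.1,0],[85,0.7,0.7,0.1,0],[85,0.7,0.7,0.1,0],[85,0,0.8,0.1,0],[85,0,0.8,0.1,0],[85,0,0.8,0.1,0],[85,0,0.8,0,0],[85,0,0.8,0,0],[85,0,0.8,0,0]]]' --newtons 20

```text
t: 1.35
eef_pos: [0.4543, -0.1535, 0.2731]
tool_rot: [-0.0, 0.976, 0.218, -0.0]
contact_force: [-0.4, 0.2, -0.6]
gripper_width: 0.995
grasp_force: 0.0
```

>>> arm_command --rows '[[[85,0,0.8,0,0],[85,0,0.8,0,0],[85,0,0.8,0,0],[85,0,0.8,0,0],[85,0,0.8,0,0],[85,0,0.8,0,0],[85,0,0.8,0,0],[85,0.1,0.8,0,0],[85,0.1,0.8,0,0],[85,0.1,0.8,0,0]]]'

```text
t: 2.6
eef_pos: [0.4728, 0.3261, 0.2729]
tool_rot: [0.0, 0.976, 0.217, -0.0]
contact_force: [0.5, -0.2, -0.3]
gripper_width: 1.0
grasp_force: 0.0
```

Moving over the jar, then I'll look with the wrist camera.

>>> arm_command --rows '[[[85,0.1,0.5,-0.2,0],[85,0.1,0.5,-0.2,0],[85,0,0,-0.2,0],[85,0,0,-0.2,0],[85,0,0,0,0],[85,0,0,0,0],[85,0,0,0,0],[85,0,0,0,0],[85,0,0,0,0],[85,0,0,0,0]]]'

```text
t: 3.85
eef_pos: [0.4848, 0.3849, 0.2254]
tool_rot: [-0.0, 0.976, 0.218, 0.0]
contact_force: [0.0, -0.7, -0.0]
gripper_width: 0.994
grasp_force: 0.0
```

Run:
```python
from h import *
import cv2
np.set_printoptions(precision=4,suppress=True)
p=cams.camera_params("wrist");im=cams.read_camera("wrist")[...,::-1].copy()
cv2.imwrite("pics/w1.png",im);print(p["extrinsics"],pix("wrist",[.487,.387,.102],p))
h=cv2.cvtColor(im,cv2.COLOR_BGR2HSV);m=cv2.inRange(h,(0,0,150),(180,70,255))
k,l,st,c=cv2.connectedComponentsWithStats(m)
for i in range(1,k):
    if st[i,4]>800: print(st[i],c[i],plane(ray("wrist",*c[i],p),.102))
s=cams.read_camera("scene")[...,::-1];cv2.imwrite("pics/s1.png",s)
```

```text
[[ 0.4252 -0.8694 -0.2517  0.5487]
 [-0.9051 -0.4083 -0.1188  0.4142]
 [ 0.0005  0.2783 -0.9605  0.3699]
 [ 0.      0.      0.      1.    ]] [281.0256 192.552 ]
[359   0  45  57 807] [378.1128  17.969 ] [0.6354 0.3785 0.102 ]
[ 244  148   78   79 4670] [281.9334 188.7715] [0.4903 0.3877 0.102 ]
```

View pics/w1.png

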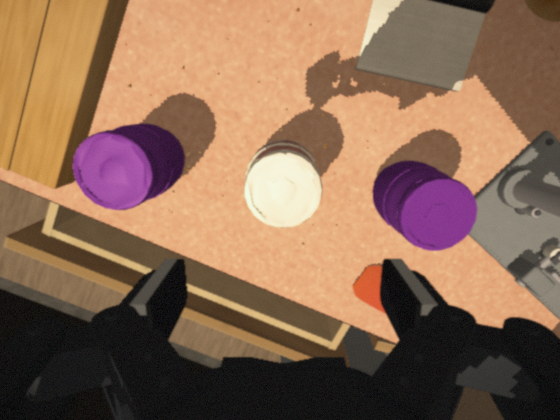

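The wrist image shows the lid at (282,188), which puts the jar at about (0.489,0.3875), in line with the two-view fix. The knuckles look wider than the pads, so I'll check the gripper's profile.

Run:
```python
from h import *
import cv2
o=[.485,.385]
for a in (-.057,.057):
  for z in (.2384,.30): print(a,z,pix("scene",[o[0]+a*.425,o[1]-a*.905,z]))
im=cv2.imread("pics/s1.png")[160:310,140:290];cv2.imwrite("pics/s1c.png",cv2.resize(im,(600,600),interpolation=cv2.INTER_CUBIC))
```

```text
-0.057 0.2384 [211.9740395 262.3956924]
-0.057 0.3 [209.85467237 241.61877811]
0.057 0.2384 [226.67461924 233.05227124]
0.057 0.3 [225.17757631 213.05299381]
```

View pics/s1c.png

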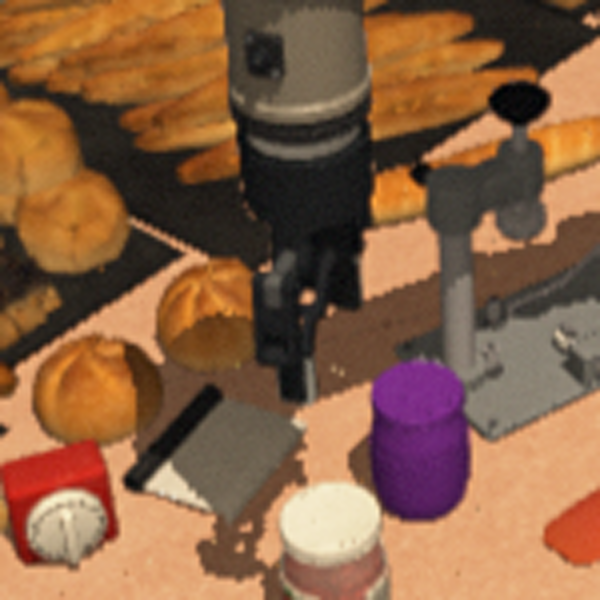

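The moves only shift and turn, with no tilt command, but pushing at the nest needs a leaning tool. Before grasping I'll test, high in free air, whether driving to the edge of reach leaves the tool tilted.

>>> arm_command --rows '[[[85,-0.3,-0.3,0.9,0],[85,-0.3,-0.3,0.9,0],[85,-0.3,-0.3,0.9,0],[85,-0.3,-0.3,0.9,0],[85,-0.3,-0.3,0.9,0],[85,-0.3,-0.3,0.9,0],[85,-0.3,-0.3,0.9,0],[85,-0.3,-0.3,0.9,0],[85,-0.3,-0.3,0.9,0],[85,-0.3,-0.3,0.9,0]]]'

```text
t: 5.2
eef_pos: [0.3193, 0.2157, 0.6886]
tool_rot: [-0.015, 0.975, 0.218, 0.028]
contact_force: [0.9, -1.1, 0.6]
gripper_width: 1.001
grasp_force: 0.0
```

```bash
python3 -c "
from station import get_obs
o=get_obs();print(o['q'].round(3),o['eef_pos'],o['tool_rot'].round(3))"
```

```text
[ 0.149 -0.12  -0.73   1.251 -0.093  1.915 -1.745] [0.31929855 0.21565794 0.68861663] [-0.015  0.975  0.218  0.028]
```

>>> arm_command --rows '[[[85,0,0,1,0],[85,0,0,1,0],[85,0,0,1,0],[85,0,0,1,0],[85,0,0,1,0],[85,0,0,0,0],[85,0,0,0,0],[85,0,0,0,0],[85,0,0,0,0],[85,0,0,0,0]]]'

```text
t: 6.45
eef_pos: [0.34, 0.2306, 0.8007]
tool_rot: [-0.061, 0.965, 0.215, 0.138]
contact_force: [-0.3, 0.2, -0.3]
gripper_width: 1.0
grasp_force: 0.0
```

```bash
python3 -c "
from station import get_obs
o=get_obs();print(o['q'].round(3),o['eef_pos'],o['tool_rot'].round(3))"
```

```text
[ 0.211 -0.108 -0.772  0.999 -0.1    1.915 -1.75 ] [0.33997691 0.23059463 0.80074289] [-0.061  0.965  0.215  0.138]
```

>>> arm_command --rows '[[[85,0,0,-0.6,0],[85,0,0,-0.6,0],[85,0,0,-0.6,0],[85,0,0,-0.6,0],[85,0,0,-0.6,0],[85,0,0,0,0],[85,0,0,0,0],[85,0,0,0,0],[85,0,0,0,0],[85,0,0,0,0]]]'

```text
t: 7.7
eef_pos: [0.3402, 0.2306, 0.6214]
tool_rot: [-0.061, 0.965, 0.215, 0.138]
contact_force: [-0.1, -0.1, -0.3]
gripper_width: 0.998
grasp_force: 0.0
```

```bash
python3 -c "
from station import get_obs
o=get_obs();print(o['q'].round(3),o['eef_pos'],o['tool_rot'].round(3))"
```

```text
[ 0.215 -0.298 -0.636  1.546 -0.237  1.536 -1.587] [0.34017242 0.23061904 0.62143451] [-0.061  0.965  0.215  0.138]
```

The tilt persists once reached, so the out-of-reach rows bake it in. I'll turn to align the closing axis, then tilt further to about 35°.

>>> arm_command --rows '[[[85,0,0,0.6,0.96],[85,0,0,0.6,0.96],[85,0,0,0.6,0.96],[85,0,0,0.6,0.96],[85,0,0,0.6,0.96],[85,0,0,0.8,0],[85,0,0,0.8,0],[85,0,0,0.8,0],[85,0,0,0.8,0],[85,0,0,0,0]]]'

```text
t: 8.95
eef_pos: [0.343, 0.2432, 0.8604]
tool_rot: [-0.105, 0.902, 0.374, 0.189]
contact_force: [-0.3, -0.2, -0.1]
gripper_width: 0.999
grasp_force: 0.0
```

```bash
cat > st.py <<'E'
from station import get_obs
import numpy as np
from scipy.spatial.transform import Rotation as R
np.set_printoptions(precision=4,suppress=True)
o=get_obs();q=o['tool_rot'];M=R.from_quat([q[1],q[2],q[3],q[0]]).as_matrix()
z=M[:,2];y=M[:,1]
print(o['t'],"q",o['q'].round(3),"tcp",o['eef_pos'],"F",o['contact_force'],"w",o['gripper_width'],o['grasp_force'])
print("tilt",np.degrees(np.arccos(-z[2])),"az",np.degrees(np.arctan2(z[1],z[0])),"y az",np.degrees(np.arctan2(y[1],y[0])),"y elev",np.degrees(np.arcsin(y[2])),"zvec",z)
E
python3 st.py
```

```text
8.95 q [-0.412 -0.085 -0.228  0.882 -0.134  1.915 -1.5  ] tcp [0.343  0.2432 0.8604] F [-0.3028 -0.2394 -0.0522] w 0.9992544608492364 0.0
tilt 24.9777258896001 az 51.483495304185965 y az -44.31278918596479 y elev -2.693519809700433 zvec [ 0.263   0.3304 -0.9065]
```

>>> arm_command --rows '[[[85,0,0,0.9,0],[85,0,0,0.9,0],[85,0,0,0.9,0],[85,0,0,0.9,0],[85,0,0,0,0],[85,0,0,-0.6,0],[85,0,0,-0.8,0],[85,0,0,-0.9,0],[85,0,0,-0.9,0],[85,0,0,-0.9,0]]]'

```text
t: 10.2
eef_pos: [0.3522, 0.2588, 0.6957]
tool_rot: [-0.132, 0.885, 0.362, 0.263]
contact_force: [-1.4, 2.8, 11.7]
gripper_width: 0.992
grasp_force: 0.0
```

```bash
python3 st.py
```

```text
10.2 q [-0.314 -0.338 -0.223  1.541 -0.25   1.357 -1.359] tcp [0.3522 0.2588 0.6957] F [-1.4212  2.8092 11.7485] w 0.9923905236959686 0.0
tilt 34.183784408898696 az 48.901358877885436 y az -44.713277662202024 y elev -2.4518833089680054 zvec [ 0.3693  0.4234 -0.8272]
```

>>> arm_command --rows '[[[85,0.4,0.4,-0.3,0],[85,0.4,0.4,-0.6,0],[85,0.4,0.4,-0.8,0],[85,0.3,0.3,-0.9,0],[85,0.3,0.3,-0.9,0],[85,0.3,0.3,-0.9,0],[85,0.26,0.15,-0.9,0],[85,0,0,-0.9,0],[85,0,0,-0.9,0],[85,0,0,-0.9,0]]]'

```text
t: 11.45
eef_pos: [0.492, 0.3934, 0.2159]
tool_rot: [-0.132, 0.884, 0.363, 0.263]
contact_force: [0.5, 0.8, -0.9]
gripper_width: 0.996
grasp_force: 0.0
```

```bash
python3 st.py
python3 - <<'E'
from h import *
import cv2
p=cams.camera_params("wrist");im=cams.read_camera("wrist")[...,::-1].copy()
cv2.imwrite("pics/w2.png",im)
h=cv2.cvtColor(im,cv2.COLOR_BGR2HSV);m=cv2.inRange(h,(0,0,150),(180,70,255))
k,l,st,c=cv2.connectedComponentsWithStats(m)
print("exp",pix("wrist",[.489,.3875,.102],p))
for i in range(1,k):
    if st[i,4]>1500: print(st[i],c[i],plane(ray("wrist",*c[i],p),.102))
E
```

```text
11.45 q [-0.432  0.224 -0.347  2.125  0.073  0.212 -1.604] tcp [0.492  0.3934 0.2159] F [ 0.4525  0.8187 -0.9057] w 0.9959968030201742 0.0
tilt 34.16485637367108 az 48.957479015698844 y az -44.56966930734306 y elev -2.390985576085149 zvec [ 0.3687  0.4236 -0.8274]
exp [290.81388148 290.38264765]
[ 388  178  118  102 6213] [447.34862385 226.81490423] [0.61829    0.33199787 0.102     ]
[ 252  252   68   83 3172] [279.45018916 296.19167718] [0.47935539 0.39070418 0.102     ]
```

>>> arm_command --rows '[[[85,-0.05,0.04,0,0.9],[85,0,0,0,0.9],[85,0,0,0,0.9],[85,0,0,0,0.9],[85,0,0,0,0.9],[85,0,0,0,0.9],[85,0,0,0,0.9],[85,0,0,0,0.9],[85,0,0,0,0.9],[85,0,0,0,0.9]]]'

```text
t: 12.75
eef_pos: [0.4894, 0.3967, 0.2189]
tool_rot: [-0.217, 0.698, 0.653, 0.199]
contact_force: [-0.0, -0.2, -0.5]
gripper_width: 0.995
grasp_force: 0.0
```

```bash
python3 st.py
python3 - <<'E'
from h import *
import cv2
p=cams.camera_params("wrist");im=cams.read_camera("wrist")[...,::-1].copy()
cv2.imwrite("pics/w2.png",im)
h=cv2.cvtColor(im,cv2.COLOR_BGR2HSV);m=cv2.inRange(h,(0,0,150),(180,70,255))
k,l,st,c=cv2.connectedComponentsWithStats(m)
print("exp",pix("wrist",[.489,.3875,.102],p))
for i in range(1,k):
    if st[i,4]>1500: print(st[i],c[i],plane(ray("wrist",*c[i],p),.102))
E
```

```text
12.75 q [ 0.26   0.525 -1.015  1.908 -0.081  0.577 -0.614] tcp [0.4894 0.3967 0.2189] F [-0.0075 -0.2434 -0.4817] w 0.9950309347952955 0.0
tilt 34.25352814329144 az 90.52777141057734 y az -3.0963256238571955 y elev -2.464719738426559 zvec [-0.0052  0.5628 -0.8266]
exp [289.55703872 294.22416185]
[ 251  256   80   83 4774] [288.37599497 295.10054462] [0.48800548 0.38686986 0.102     ]
```

>>> arm_command --rows '[[[85,0,-0.01,-0.4,0],[85,0,0,-0.4,0],[85,0,0,-0.4,0],[85,0,0,-0.4,0],[85,0,0,-0.3,0],[85,0,0,-0.2,0],[85,0,0,-0.15,0],[85,0,0,0,0],[85,0,0,0,0],[85,0,0,0,0]]]'

```text
t: 14.05
eef_pos: [0.4905, 0.3974, 0.085]
tool_rot: [-0.217, 0.699, 0.652, 0.201]
contact_force: [0.7, 0.6, -0.1]
gripper_width: 0.996
grasp_force: 0.0
```

```bash
python3 st.py
python3 - <<'E'
from h import *
import cv2
a=cams.read_camera("scene")[...,::-1];w=cams.read_camera("wrist")[...,::-1]
a=cv2.resize(a[190:340,160:300],(560,600),interpolation=cv2.INTER_CUBIC);w=cv2.resize(w[200:420,200:380],(240,293))
o=np.zeros((600,800,3),np.uint8);o[:,:560]=a;o[:293,560:]=w;cv2.imwrite("pics/c3.png",o)
E
```

```text
14.05 q [ 0.142  0.711 -0.874  1.991  0.023  0.325 -0.598] tcp [0.4905 0.3974 0.085 ] F [ 0.7446  0.6111 -0.057 ] w 0.9961082552624675 0.0
tilt 34.38621858090492 az 90.16102646741024 y az -3.270070569202798 y elev -2.34539508650614 zvec [-0.0016  0.5648 -0.8252]
```

View pics/c3.png

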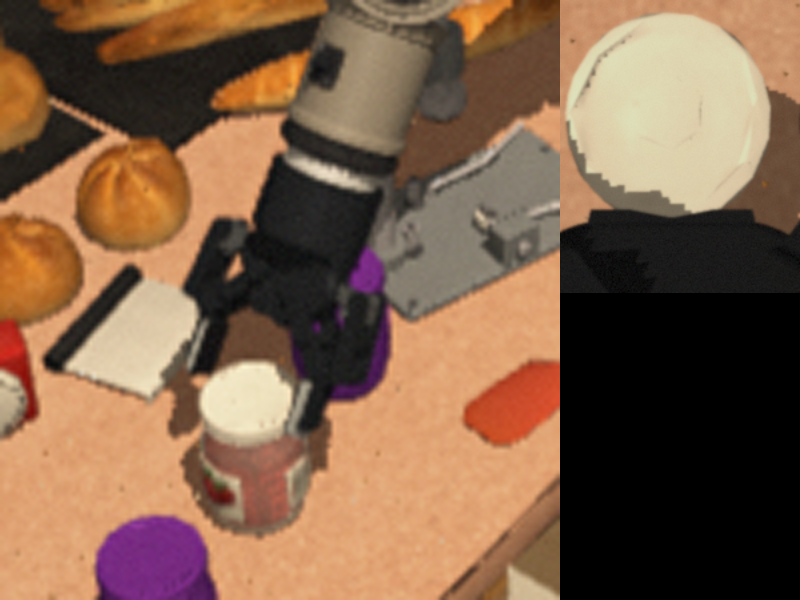

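The lid sits between the pads, with the right pad at crop (305,400) level with it. Closing gently.

>>> arm_command --rows '[[[70,-0.02,-0.02,0,0],[66,0,0,0,0],[62,0,0,0,0],[58,0,0,0,0],[58,0,0,0,0],[58,0,0,0,0],[58,0,0,0,0],[58,0,0,0,0],[58,0,0,0.1,0],[58,0,0,0.1,0]]]' --newtons 20

```text
t: 15.4
eef_pos: [0.4882, 0.3953, 0.0957]
tool_rot: [-0.217, 0.699, 0.652, 0.199]
contact_force: [-0.9, -0.1, -4.7]
gripper_width: 0.759
grasp_force: 23.8
```

>>> arm_command --rows '[[[58,0,0,0.5,0],[58,-0.1,-0.1,0.5,0],[58,-0.1,-0.2,0.5,0],[58,-0.1,-0.4,0.2,-0.2],[58,-0.1,-0.5,0.2,-0.3],[58,-0.1,-0.5,0.1,-0.3],[58,-0.1,-0.5,0,-0.3],[58,0,-0.5,0,-0.3],[58,0,-0.5,0,-0.3],[58,0,-0.4,0,-0.3]]]'

```text
t: 16.65
eef_pos: [0.4524, 0.1786, 0.216]
tool_rot: [-0.2, 0.749, 0.593, 0.217]
contact_force: [-0.1, 0.9, -4.9]
gripper_width: 0.757
grasp_force: 25.1
```

```bash
python3 st.py
```

```text
16.65 q [ 0.942  0.432 -1.277  2.142 -0.226  0.622 -0.316] tcp [0.4524 0.1786 0.216 ] F [-0.1447  0.8573 -4.887 ] w 0.7570086420514067 25.067871809005737
tilt 34.281571792847586 az 81.02812161557397 y az -12.489152439763016 y elev -2.3947632299967383 zvec [ 0.0878  0.5564 -0.8263]
```

>>> arm_command --rows '[[[58,0,-0.5,0,-0.2],[58,0,-0.5,0,-0.3],[58,0,-0.5,0,-0.3],[58,0,-0.5,0,-0.3],[58,0.1,-0.5,0,-0.3],[58,0.2,-0.5,0,0],[58,0.3,-0.3,0,0],[58,0.4,0,0,0],[58,0.3,0,0,0],[58,0.1,0,0,0]]]'

```text
t: 17.9
eef_pos: [0.5374, -0.0178, 0.2163]
tool_rot: [-0.188, 0.78, 0.551, 0.228]
contact_force: [-0.4, 0.5, -5.3]
gripper_width: 0.767
grasp_force: 25.1
```

```bash
python3 st.py;python3 - <<'E'
from h import *
import cv2
a=cams.read_camera("scene")[...,::-1];b=cams.read_camera("top")[...,::-1];w=cams.read_camera("wrist")[...,::-1]
p=cams.camera_params("wrist")
for X in ([.540,.002,.01],[.564,.089,.249],[.584,.0,.01]): print(X,pix("wrist",X,p),pix("scene",X),pix("top",X))
cv2.imwrite("pics/w4.png",w)
a=cv2.resize(a[150:300,215:340],(400,480),interpolation=cv2.INTER_CUBIC)
w=cv2.resize(w,(400,300));b=cv2.resize(b[180:260,235:335],(400,300),interpolation=cv2.INTER_CUBIC)
o=np.zeros((600,800,3),np.uint8);o[:480,:400]=a;o[:300,400:]=w;o[300:,400:]=b;cv2.imwrite("pics/c4.png",o)
E
```

```text
17.9 q [ 1.125  0.572 -1.13   1.927 -0.105  0.836 -0.179] tcp [ 0.5374 -0.0178  0.2163] F [-0.373   0.5063 -5.2831] w 0.7669661373300022 25.079631507396698
tilt 34.34669505903476 az 74.65742572702958 y az -18.810347635336473 y elev -2.3669043705012216 zvec [ 0.1493  0.5441 -0.8256]
[0.54, 0.002, 0.01] [288.40718481 271.05302946] [292.0813699 235.7440638] [284.75772496 233.99650175]
[0.564, 0.089, 0.249] [263.67454716  27.68402012] [269.53209124 182.3906693 ] [261.34543766 199.39057949]
[0.584, 0.0, 0.01] [326.80629351 259.55880602] [281.78043211 230.52320763] [281.42397505 226.1893965 ]
```

View pics/c4.png

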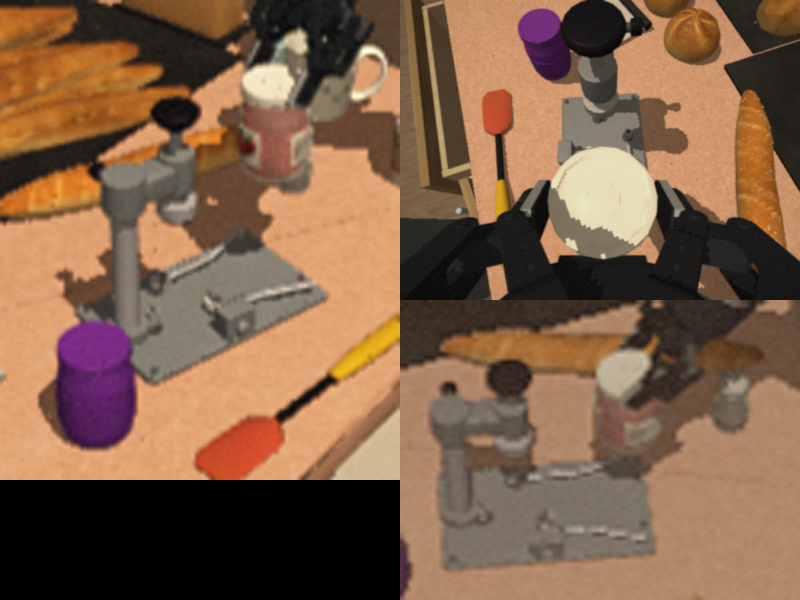

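The jar hangs upright over the apron and the press is in view, with the knob near wrist (270,38). I'll refine the nest position with the wrist view of the knob.

Run:
```python
from h import *
import cv2
np.set_printoptions(precision=4,suppress=True)
im=cv2.imread("pics/w4.png");h=cv2.cvtColor(im,cv2.COLOR_BGR2HSV)
m=cv2.inRange(h[:85,215:320],(0,0,0),(180,255,62));k,l,st,c=cv2.connectedComponentsWithStats(m)
i=1+st[1:,4].argmax();print(st[i],c[i]+[215,0])
p=cams.camera_params("wrist")
cx=st[i,0]+st[i,2]/2+215
cnt=max(cv2.findContours((l==i).astype(np.uint8),0,1)[0],key=cv2.contourArea)
(ec,ax,an)=cv2.fitEllipse(cnt);ec=np.array(ec)+[215,0];print(ec,ax)
print(plane(ray("wrist",*ec,p),.243),tri([ray("wrist",*ec,p),ray("top",261.7,200.3),ray("scene",269.7,185)]))
# post_side black(?) & guides: print gray crop
cv2.imwrite("pics/w4c.png",cv2.resize(im[120:215,205:355],(800,507),interpolation=cv2.INTER_CUBIC))
```

```text
[   0    0  105   85 6551] [265.7034  42.9754]
[265.7559  43.0959] (78.7651596069336, 109.03816986083984)
[0.5633 0.0853 0.243 ] (array([0.5645, 0.0878, 0.2404]), [np.float64(0.0006007383987811511), np.float64(0.001348511314790329), np.float64(0.0009506210869451098)])
```

View pics/w4c.png

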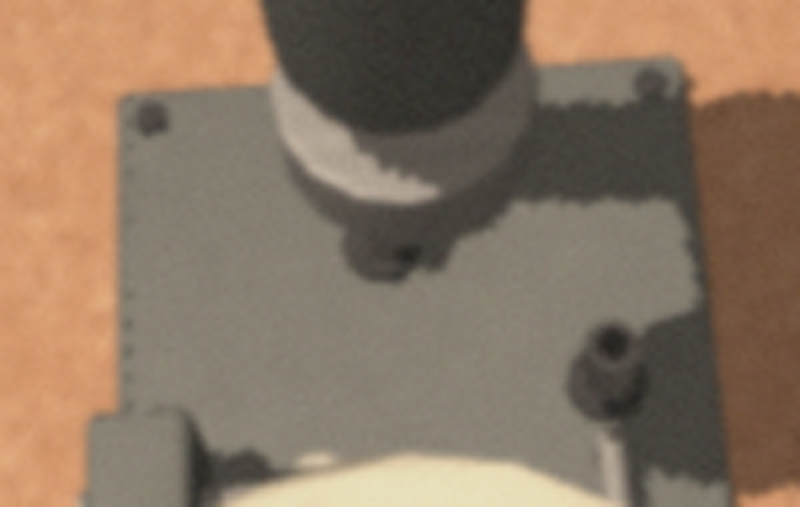

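The crop shows the post_side top at wrist (319.7,184.1) and the plate's back corners at (227.9,138.4) and (334,131.2).

Run:
```python
from h import *
np.set_printoptions(precision=4,suppress=True)
p=cams.camera_params("wrist")
ps=plane(ray("wrist",319.75,184.1,p),.036);a=plane(ray("wrist",227.9,138.4,p),.01);b=plane(ray("wrist",334,131.25,p),.01)
print(ps,a,b,np.linalg.norm(a-b))
W=np.array([a,b,ps])[:,:2];P=np.array([[82,71],[82,-63],[0,-38]])/1e3
S=[(317,242),(290.8,222)];T=[(298.2,247),(294.5,221.2)]
fw=[(plane(ray("scene",*s),.009)[:2]+plane(ray("top",*t),.009)[:2])/2 for s,t in zip(S,T)]
for w,q in((W,P),(np.vstack([W,fw]),np.vstack([P,[[-.14,.071],[-.14,-.063]]]))):
    pc,wc=q.mean(0),w.mean(0);H=(q-pc).T@(w-wc);t=np.arctan2(H[0,1]-H[1,0],H[0,0]+H[1,1])
    R=np.array([[np.cos(t),-np.sin(t)],[np.sin(t),np.cos(t)]]);o=wc-R@pc
    print("yaw",np.degrees(t),"nest",o,"apron",o-R[:,0]*.09,"res mm",1e3*(q@R.T+o-w))
```

```text
[0.6031 0.0769 0.036 ] [0.5218 0.1824 0.01  ] [0.65   0.1461 0.01  ] 0.13323542220342846
yaw 74.11642056008253 nest [0.5671 0.0853] apron [ 0.5424 -0.0013] res mm [[-0.6034  1.168 ]
 [ 0.0837  0.7889]
 [ 0.5197 -1.9569]]
yaw 73.42175050255454 nest [0.5667 0.0877] apron [0.541  0.0015] res mm [[ 0.2283  4.1369]
 [ 0.4614  2.1979]
 [ 0.0275  0.021 ]
 [ 1.2595 -2.6258]
 [-1.9768 -3.73  ]]
```

>>> arm_command --rows '[[[58,0.1,0.2,0,0],[58,0,0.23,-0.2,0],[58,0,0,-0.4,0],[58,0,0,-0.4,0],[58,0,0,-0.4,0],[58,0,0,-0.2,0],[58,0,0,-0.2,0],[58,0,0,-0.1,0],[58,0,0,-0.05,0],[58,0,0,0,0]]]'

```text
t: 19.3
eef_pos: [0.5432, 0.0078, 0.0996]
tool_rot: [-0.188, 0.781, 0.551, 0.228]
contact_force: [-0.3, -0.1, -4.9]
gripper_width: 0.767
grasp_force: 25.0
```

```bash
python3 st.py
```

```text
19.3 q [ 0.969  0.727 -0.996  2.01  -0.004  0.593 -0.199] tcp [0.5432 0.0078 0.0996] F [-0.3032 -0.1292 -4.8646] w 0.7672375261837017 25.00302493572235
tilt 34.36610125155567 az 74.6236332995157 y az -18.86018916658619 y elev -2.3795599120232054 zvec [ 0.1497  0.5443 -0.8254]
```

>>> arm_command --rows '[[[58,0,0,-0.03,0],[58,0,0,-0.03,0],[58,0,0,-0.02,0],[58,0,0,-0.02,0],[58,0,0,0,0],[58,0,0,0,0],[58,0,0,0,0],[58,0,0,0,0],[58,0,0,0,0],[58,0,0,0,0]]]'

```text
t: 20.55
eef_pos: [0.5435, 0.0085, 0.0948]
tool_rot: [-0.188, 0.78, 0.551, 0.229]
contact_force: [-5.4, -2.0, 8.6]
gripper_width: 0.763
grasp_force: 26.2
```

Landed. I'll open, lift clear and back off.

>>> arm_command --rows '[[[70,0,0,0.02,0],[78,0,0,0,0],[85,0,0,0,0],[85,0,0,0,0],[85,0,0,0.1,0],[85,0,0,0.3,0],[85,0,0,0.5,0],[85,0,0,0.5,0],[85,-0.1,-0.3,0.3,0],[85,-0.1,-0.4,0,0]]]'

```text
t: 21.8
eef_pos: [0.5318, -0.0339, 0.1994]
tool_rot: [-0.186, 0.78, 0.552, 0.229]
contact_force: [0.1, -0.3, -0.9]
gripper_width: 0.991
grasp_force: 0.0
```

```bash
python3 st.py;python3 - <<'E'
from h import *
import cv2
np.set_printoptions(precision=4,suppress=True)
p=cams.camera_params("wrist");im=cams.read_camera("wrist")[...,::-1].copy();cv2.imwrite("pics/w5.png",im)
h=cv2.cvtColor(im,cv2.COLOR_BGR2HSV);m=cv2.inRange(h,(0,0,150),(180,70,255))
k,l,st,c=cv2.connectedComponentsWithStats(m);print("exp",pix("wrist",[.5415,0,.112],p))
for i in range(1,k):
    if st[i,4]>1500: e=st[i,:2]+st[i,2:4]/2;print(st[i],e,plane(ray("wrist",*e,p),.112),plane(ray("wrist",*c[i],p),.112))
b=cams.read_camera("top")[...,::-1]; s=cams.read_camera("scene")[...,::-1];cv2.imwrite("pics/s5.png",s);cv2.imwrite("pics/t5.png",b)
E
```

```text
21.8 q [ 1.144  0.597 -1.117  1.94  -0.086  0.821 -0.151] tcp [ 0.5318 -0.0339  0.1994] F [ 0.0591 -0.3331 -0.8605] w 0.9908516255768475 0.0
tilt 34.31572650198947 az 74.41057388067611 y az -18.759295228328078 y elev -2.161483726209749 zvec [ 0.1515  0.543  -0.8259]
exp [284.9784 232.5242]
[ 228  183  100  112 6123] [278. 239.] [ 0.5348 -0.003   0.112 ] [ 0.5391 -0.0024  0.112 ]
```

Run:
```python
import cv2,numpy as np
im=cv2.imread("pics/w5.png")[130:345,190:390];im=cv2.resize(im,None,fx=2.5,fy=2.5,interpolation=cv2.INTER_CUBIC)
cv2.imwrite("pics/w5c.png",im)
```

```text
(no output)
```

View pics/w5c.png

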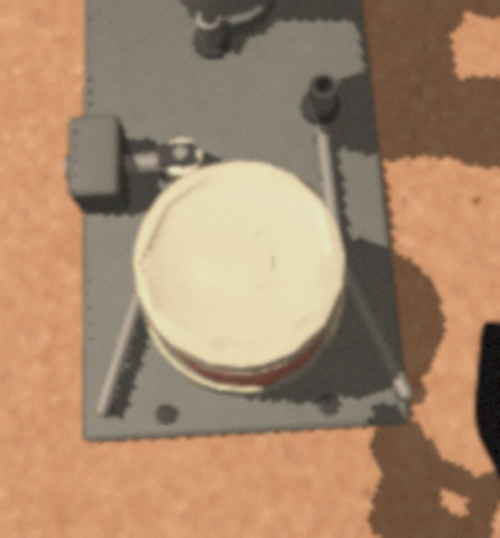

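The jar stands upright at the apron, inside the guides, with its lid centre at wrist (286,235). The post tops are at (318.8,164) and (274,138.8). I'll compute the nest from the posts.

Run:
```python
from h import *
np.set_printoptions(precision=4,suppress=True)
p=cams.camera_params("wrist")
s=plane(ray("wrist",318.8,164,p),.036)[:2];b=plane(ray("wrist",274,137.5,p),.036)[:2];l=plane(ray("wrist",286,235.2,p),.112)[:2];r=plane(ray("wrist",263,193.5,p),.029)[:2]
# plate front corners crop (85,438),(410,425)
c1=plane(ray("wrist",190+85/2.5,130+436/2.5,p),.01)[:2];c2=plane(ray("wrist",190+410/2.5,130+420/2.5,p),.01)[:2]
print(s,b,l,r,c1,c2,np.linalg.norm(c1-c2))
P=np.array([[0,-38],[36.7,9.8],[-140,71],[-140,-63]])/1e3;W=np.array([s,b,c1,c2])
pc,wc=P.mean(0),W.mean(0);H=(P-pc).T@(W-wc);t=np.arctan2(H[0,1]-H[1,0],H[0,0]+H[1,1])
R=np.array([[np.cos(t),-np.sin(t)],[np.sin(t),np.cos(t)]]);o=wc-R@pc
print(np.degrees(t),o,1e3*(P@R.T+o-W),"lid in press",R.T@(l-o),"roller",R.T@(r-o))
for x in(-.16,-.135,-.0425): print(x,o+R@[x,0])
```

```text
[0.6022 0.0741] [0.5676 0.1207] [ 0.5408 -0.0041] [0.5362 0.0653] [ 0.4625 -0.0279] [ 0.5886 -0.0649] 0.1313746195786955
73.98669641720667 [0.5672 0.0854] [[ 1.4459  0.7433]
 [ 0.2676  2.6426]
 [-2.2244 -1.6957]
 [ 0.5109 -1.6902]] lid in press [-0.0933  0.0006] roller [-0.0279  0.0242]
-0.16 [ 0.523  -0.0684]
-0.135 [ 0.5299 -0.0444]
-0.0425 [0.5554 0.0445]
```

>>> arm_command --rows '[[[40,-0.1,-0.35,0,0],[0,-0.07,-0.3,0,0],[0,0,0,-0.3,0],[0,0,0,-0.4,0],[0,0,0,-0.4,0],[0,0,0,-0.4,0],[0,0,0,-0.4,0],[0,0,0,-0.4,0],[0,0,0,-0.3,0],[0,0,0,-0.2,0]]]'

```text
t: 23.2
eef_pos: [0.5204, -0.0723, 0.0274]
tool_rot: [-0.188, 0.78, 0.551, 0.228]
contact_force: [0.3, 0.3, 1.1]
gripper_width: 0.004
grasp_force: 0.0
```

```bash
python3 st.py
```

```text
23.2 q [ 1.064  0.855 -0.917  2.001  0.079  0.583 -0.07 ] tcp [ 0.5204 -0.0723  0.0274] F [0.3291 0.262  1.1125] w 0.0037955173078919515 0.0
tilt 34.40132343812385 az 74.80567857891025 y az -18.798812177801505 y elev -2.46501889803768 zvec [ 0.1481  0.5452 -0.8251]
```

>>> arm_command --rows '[[[0,0.05,0.112,0.03,0],[0,0.032,0.112,0.02,0],[0,0.032,0.112,0,0],[0,0.032,0.112,0,0],[0,0.022,0.08,0,0],[0,0.022,0.08,0,0],[0,0.022,0.08,0,0],[0,0.022,0.08,0,0],[0,0.022,0.08,0,0],[0,0.022,0.08,0,0]]]'

```text
t: 24.45
eef_pos: [0.5375, -0.0172, 0.0315]
tool_rot: [-0.188, 0.781, 0.551, 0.228]
contact_force: [-0.7, -4.0, 1.7]
gripper_width: 0.001
grasp_force: 2.0
```

```bash
python3 st.py
cat > look.py <<'E'
from h import *
import cv2,sys
np.set_printoptions(precision=4,suppress=True)
p=cams.camera_params("wrist");im=cams.read_camera("wrist")[...,::-1].copy();cv2.imwrite(f"pics/{sys.argv[1]}.png",im)
h=cv2.cvtColor(im,cv2.COLOR_BGR2HSV);m=cv2.inRange(h,(0,0,140),(180,70,255))
k,l,st,c=cv2.connectedComponentsWithStats(m)
for i in range(1,k):
    if st[i,4]>800: print(st[i],c[i],plane(ray("wrist",*c[i],p),.112))
E
python3 look.py w6
```

```text
24.45 q [ 0.959  0.837 -0.916  2.02   0.061  0.514 -0.149] tcp [ 0.5375 -0.0172  0.0315] F [-0.7464 -4.0388  1.72  ] w 0.001217470003922829 1.9957576598972082
tilt 34.36001771852073 az 74.66874931269982 y az -18.856292560025697 y elev -2.4070978817244297 zvec [ 0.1492  0.5443 -0.8255]
[  143     0   234   312 42028] [250.0178 119.7891] [0.541  0.0109 0.112 ]
[ 333  256   65   44 1451] [369.1551 276.2164] [ 0.5549 -0.0388  0.112 ]
```

>>> arm_command --rows '[[[0,0.02,0.064,0,0],[0,0.018,0.064,0,0],[0,0.018,0.064,0,0],[0,0.018,0.064,0,0],[0,0.018,0.064,0,0],[0,0.018,0.064,0,0],[0,0.018,0.064,0,0],[0,0.018,0.064,0,0],[0,0.018,0.064,0,0],[0,0.018,0.064,0,0]]]'

```text
t: 25.75
eef_pos: [0.5464, 0.0194, 0.0306]
tool_rot: [-0.188, 0.781, 0.551, 0.226]
contact_force: [-8.8, -9.6, 6.6]
gripper_width: 0.003
grasp_force: 5.9
```

```bash
python3 st.py
```

```text
25.75 q [ 0.88   0.828 -0.905  2.027  0.052  0.469 -0.202] tcp [0.5464 0.0194 0.0306] F [-8.7932 -9.6211  6.5815] w 0.0025750450993056967 5.905483482638374
tilt 34.199809972428916 az 74.95144481121602 y az -18.84893786756624 y elev -2.579082250752892 zvec [ 0.1459  0.5428 -0.8271]
```

>>> arm_command --rows '[[[0,0.02,0.04,0,0],[0,0.02,0.04,0,0],[0,0.014,0.04,0,0],[0,0.014,0.04,0,0],[0,0.012,0.04,0,0],[0,0.012,0.04,0,0],[0,0.012,0.04,0,0],[0,0.012,0.03,0,0],[0,0,0,0,0],[0,0,0,0,0]]]'

```text
t: 27.0
eef_pos: [0.5445, 0.0404, 0.028]
tool_rot: [-0.194, 0.78, 0.553, 0.22]
contact_force: [-22.0, -11.2, 8.8]
gripper_width: 0.001
grasp_force: 10.7
```

```bash
python3 st.py
```

```text
27.0 q [ 0.837  0.827 -0.898  2.033  0.047  0.457 -0.229] tcp [0.5445 0.0404 0.028 ] F [-22.0105 -11.2394   8.7927] w 0.0010198963963846592 10.694627149504683
tilt 34.09347976511486 az 76.67400630600653 y az -18.319709577710473 y elev -3.371994781415263 zvec [ 0.1292  0.5455 -0.8281]
```

The side force is growing and the finger has slipped 9 mm toward the roller side. Looking before I continue.

Run:
```python
from h import *
import cv2
a=cams.read_camera("scene")[...,::-1];b=cams.read_camera("top")[...,::-1];w=cams.read_camera("wrist")[...,::-1]
for n,i in(("s7",a),("t7",b),("w7",w)): cv2.imwrite(f"pics/{n}.png",i)
a=cv2.resize(a[170:270,240:320],(400,500),interpolation=cv2.INTER_CUBIC)
w=cv2.resize(w,(400,300));b=cv2.resize(b[190:265,235:335],(400,300),interpolation=cv2.INTER_CUBIC)
o=np.zeros((600,800,3),np.uint8);o[:500,:400]=a;o[:300,400:]=w;o[300:,400:]=b;cv2.imwrite("pics/c7.png",o)
```

```text
(no output)
```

View pics/c7.png

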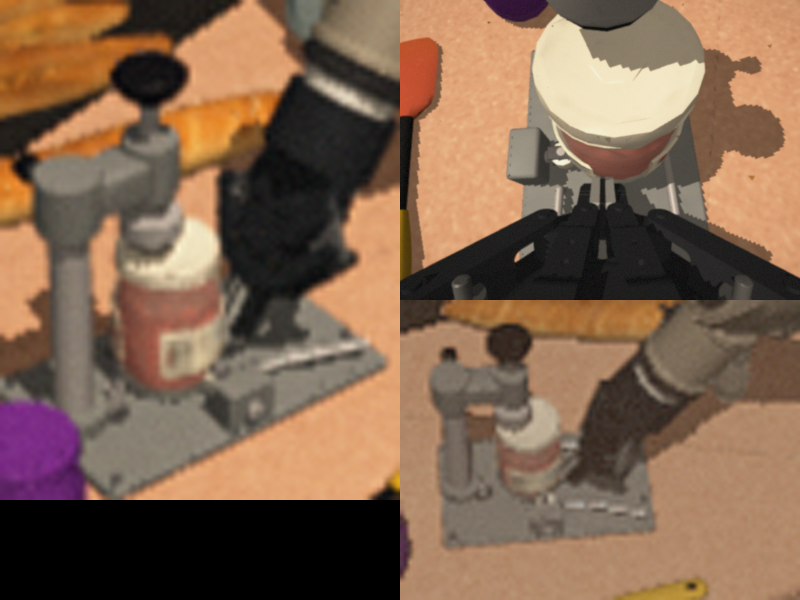

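The jar is upright under the front of the stamp, but the lid centre, at wrist composite column 620, lies to the right of the finger at 603. The finger is pushing off to the left.

Run:
```python
from h import *
import cv2
np.set_printoptions(precision=4,suppress=True)
p=cams.camera_params("wrist");o=np.array([.567,.0858]);t=np.radians(74.1);R=np.array([[np.cos(t),-np.sin(t)],[np.sin(t),np.cos(t)]])
f=lambda w:R.T@(w[:2]-o)
for u,v in((133,65),(306,65),(150,110),(290,110),(220,137)): print(u,v,f(plane(ray("wrist",u*1.4,v*1.4,p),.112)))
# lid front in top/scene composite
for n,pt in(("scene",(240+195/5,170+245/5)),): print(f(plane(ray(n,*pt),.112)))
from station import get_obs
print("tcp",f(get_obs()['eef_pos']))
```

```text
133 65 [-0.0132  0.0295]
306 65 [-0.0188 -0.0353]
150 110 [-0.0329  0.0223]
290 110 [-0.0364 -0.0268]
220 137 [-0.0448 -0.0021]
[-0.0249  0.0144]
tcp [-0.0498  0.0092]
```

>>> arm_command --rows '[[[0,-0.03,-0.1,0,0],[0,-0.03,-0.1,0,0],[0,-0.03,-0.1,0.02,0],[0,0,0,0,0],[0,0,0,0,0],[0,0,0,0,0],[0,0,0,0,0],[0,0,0,0,0],[0,0,0,0,0],[0,0,0,0,0]]]'

```text
t: 28.4
eef_pos: [0.5499, 0.0215, 0.0327]
tool_rot: [-0.188, 0.781, 0.551, 0.228]
contact_force: [0.6, -0.2, 0.7]
gripper_width: -0.0
grasp_force: 0.0
```

```bash
cat >> st.py <<'E'
t=np.radians(74.1);P=np.array([[np.cos(t),-np.sin(t)],[np.sin(t),np.cos(t)]])
print("press tcp",P.T@(o['eef_pos'][:2]-[.567,.0858]),"press F",P.T@o['contact_force'][:2])
E
cat > lid.py <<'E'
from h import *
import cv2,sys
np.set_printoptions(precision=4,suppress=True)
p=cams.camera_params("wrist");im=cams.read_camera("wrist")[...,::-1].copy();cv2.imwrite(f"pics/{sys.argv[1]}.png",im)
h=cv2.cvtColor(im,cv2.COLOR_BGR2HSV)
t=np.radians(74.1);R=np.array([[np.cos(t),-np.sin(t)],[np.sin(t),np.cos(t)]])
# lid: low-saturation warm white, lit or shaded, brighter than press grey
m=cv2.inRange(h,(8,20,75),(40,110,255))
for v in range(60,240,12):
    r=np.where(m[v,120:420]>0)[0]+120
    if len(r)<50: continue
    # longest run
    runs=np.split(r,np.where(np.diff(r)>4)[0]+1);r=max(runs,key=len)
    a,b=[R.T@(plane(ray("wrist",u,v,p),.112)[:2]-[.567,.0858]) for u in(r[0],r[-1])]
    print(v,r[0],r[-1],a,b,"mid y",(a[1]+b[1])/2,"half",np.linalg.norm(a-b)/2)
E
python3 st.py; python3 lid.py w8
```

```text
28.4 q [ 0.877  0.828 -0.908  2.023  0.05   0.469 -0.204] tcp [0.5499 0.0215 0.0327] F [ 0.6462 -0.1788  0.7252] w -0.00020048314466316106 0.0
tilt 34.3602467608663 az 74.65891981366555 y az -18.850771497905782 y elev -2.39666156697797 zvec [ 0.1493  0.5443 -0.8255]
press tcp [-0.0665 -0.0012] press F [ 0.0051 -0.6705]
60 160 375 [-0.0146  0.0303] [-0.0202 -0.0341] mid y -0.0018775202303743816 half 0.032323387831613155
72 162 376 [-0.0191  0.0294] [-0.0245 -0.0338] mid y -0.0021821460374436587 half 0.031713531975601075
84 164 371 [-0.0235  0.0285] [-0.0285 -0.0318] mid y -0.0016311729806162863 half 0.03027116986128219
96 166 371 [-0.0277  0.0277] [-0.0326 -0.0313] mid y -0.0017904039896309756 half 0.029566644733593193
108 164 373 [-0.0318  0.028 ] [-0.0365 -0.0313] mid y -0.001635472242161472 half 0.02974407204915829
120 160 375 [-0.0357  0.0289] [-0.0404 -0.0313] mid y -0.0011956419835829936 half 0.030206738966951144
132 164 342 [-0.0397  0.0275] [-0.0434 -0.0219] mid y 0.002807195885857358 half 0.02478581866103522
144 162 323 [-0.0434  0.0278] [-0.0467 -0.0164] mid y 0.0057115320940199 half 0.022196738750568976
156 136 212 [-0.0466  0.0349] [-0.0481  0.0138] mid y 0.024339866645238902 half 0.010544506542827937
168 134 178 [-0.0502  0.0351] [-0.0511  0.023 ] mid y 0.029043571537598654 half 0.006057080274424686
180 120 177 [-0.0535  0.0386] [-0.0545  0.0231] mid y 0.03084484779860485 half 0.007763569441258655
192 332 386 [-0.0606 -0.0175] [-0.0616 -0.0312] mid y -0.024354320872872967 half 0.0068644491581731255
204 314 388 [-0.0636 -0.0126] [-0.0648 -0.0312] mid y -0.021931508134331583 half 0.009316543340008091
216 301 390 [-0.0666 -0.0091] [-0.0679 -0.0313] mid y -0.02018360398788665 half 0.011091317911341905
228 192 392 [-0.068   0.0186] [-0.071  -0.0313] mid y -0.006340869548042877 half 0.024982857829806613
```

>>> arm_command --rows '[[[0,0.1,-0.03,0,0],[0,0.02,0.07,0,0],[0,0.02,0.07,0,0],[0,0.01,0.04,0,0],[0,-0.007,0.037,0,0],[0,-0.007,0.037,0,0],[0,-0.007,0.037,0,0],[0,-0.007,0.037,0,0],[0,-0.007,0.037,0,0],[0,0,0,0,0]]]'

```text
t: 29.7
eef_pos: [0.5568, 0.0423, 0.0329]
tool_rot: [-0.188, 0.78, 0.551, 0.228]
contact_force: [-0.1, 0.5, -0.4]
gripper_width: -0.0
grasp_force: 0.0
```

```bash
python3 st.py;python3 lid.py w9|head -6
```

```text
29.7 q [ 0.831  0.826 -0.902  2.021  0.044  0.447 -0.233] tcp [0.5568 0.0423 0.0329] F [-0.1019  0.4885 -0.4041] w -3.199577261902009e-05 0.03139083353744354
tilt 34.39108660298003 az 74.69037125255788 y az -18.811484149802833 y elev -2.3940839954484305 zvec [ 0.1491  0.5448 -0.8252]
press tcp [-0.0447 -0.0021] press F [0.4419 0.2318]
60 158 366 [0.0074 0.0301] [ 0.002  -0.0324] mid y -0.0011423315544688926 half 0.031406447914096094
72 154 257 [0.0031 0.0311] [ 0.0004 -0.    ] mid y 0.015517279346074603 half 0.015600378323945842
84 143 373 [-0.001   0.0341] [-0.0066 -0.0333] mid y 0.0003710091688575376 half 0.03381999706901207
96 139 373 [-0.0052  0.0349] [-0.0106 -0.0328] mid y 0.0010644416005855008 half 0.03396366851959874
108 148 371 [-0.0095  0.0319] [-0.0145 -0.0317] mid y 9.68685609327169e-05 half 0.03190189990528892
120 150 373 [-0.0136  0.031 ] [-0.0184 -0.0317] mid y -0.00036971665250693647 half 0.03146445034160129
```

>>> arm_command --rows '[[[0,0.006,0.024,0,0],[0,0.006,0.024,0,0],[0,0.006,0.024,0,0],[0,0.006,0.024,0,0],[0,0.006,0.024,0,0],[0,0,0,0,0],[0,0,0,0,0],[0,0,0,0,0],[0,0,0,0,0],[0,0,0,0,0]]]'

```text
t: 31.0
eef_pos: [0.5587, 0.0489, 0.0328]
tool_rot: [-0.188, 0.781, 0.551, 0.228]
contact_force: [-0.0, 0.6, -0.4]
gripper_width: -0.002
grasp_force: 0.1
```

```bash
python3 st.py
```

```text
31.0 q [ 0.816  0.824 -0.899  2.021  0.043  0.439 -0.243] tcp [0.5587 0.0489 0.0328] F [-0.0281  0.619  -0.3593] w -0.0017782350108132105 0.05709347162337508
tilt 34.367524181737714 az 74.65303262867046 y az -18.84913029700363 y elev -2.3921843107833323 zvec [ 0.1494  0.5444 -0.8254]
press tcp [-0.0378 -0.0021] press F [0.5876 0.1966]
```

>>> arm_command --rows '[[[0,0.006,0.024,0,0],[0,0.006,0.024,0,0],[0,0.006,0.024,0,0],[0,0.006,0.024,0,0],[0,0,0,0,0],[0,0,0,0,0],[0,0,0,0,0],[0,0,0,0,0],[0,0,0,0,0],[0,0,0,0,0]]]'

```text
t: 32.25
eef_pos: [0.5597, 0.0505, 0.0317]
tool_rot: [-0.186, 0.782, 0.55, 0.226]
contact_force: [-7.1, -16.0, 9.1]
gripper_width: 0.002
grasp_force: 8.1
```

```bash
python3 st.py; python3 lid.py w10|head -8
python3 - <<'E'
from h import *
import cv2
for n in("scene","top"): cv2.imwrite(f"pics/{n}10.png",cams.read_camera(n)[...,::-1])
E
```

```text
32.25 q [ 0.806  0.822 -0.893  2.021  0.043  0.435 -0.25 ] tcp [0.5597 0.0505 0.0317] F [ -7.1416 -16.041    9.0776] w 0.0015366179344329896 8.056232746666865
tilt 34.10485896452544 az 74.54532730303998 y az -19.041202238143438 y elev -2.425670638187455 zvec [ 0.1494  0.5404 -0.828 ]
press tcp [-0.036  -0.0026] press F [-17.3838   2.4738]
60 152 366 [0.0155 0.0306] [ 0.0097 -0.0327] mid y -0.0010678236274615869 half 0.031751281341694935
72 146 367 [0.0113 0.0321] [ 0.0055 -0.0324] mid y -0.00018198368281526975 half 0.032368530094427216
84 134 369 [0.0073 0.0353] [ 0.0014 -0.0324] mid y 0.0014377643001347341 half 0.03400893238827322
96 123 369 [0.0034 0.0382] [-0.0026 -0.0319] mid y 0.003146797843192089 half 0.035186819288242646
108 120 244 [-0.0006  0.0387] [-0.0035  0.0031] mid y 0.020915917398640016 half 0.017835134270727818
120 143 373 [-0.0051  0.0317] [-0.0102 -0.032 ] mid y -0.0001379127967641551 half 0.031932494978925884
132 145 375 [-0.009   0.0308] [-0.0139 -0.032 ] mid y -0.0005819727246319413 half 0.03150753770152334
144 150 376 [-0.0128  0.0292] [-0.0175 -0.0318] mid y -0.0013016608576899777 half 0.03054413487082215
```

Firm stop at 17 N, with the lid within about 2 mm of the nest. I'll retreat and check that the jar stays.

>>> arm_command --rows '[[[0,-0.02,-0.07,0,0],[0,-0.02,-0.07,0,0],[0,-0.05,-0.18,0,0],[0,-0.07,-0.25,0,0],[0,-0.07,-0.25,0,0],[0,-0.07,-0.25,0,0],[0,-0.07,-0.25,0.1,0],[0,-0.04,-0.15,0.4,0],[0,0,0,0.6,0],[0,0,0,0.6,0]]]'

```text
t: 33.65
eef_pos: [0.5352, -0.0344, 0.1361]
tool_rot: [-0.188, 0.781, 0.551, 0.228]
contact_force: [1.1, -0.7, 0.5]
gripper_width: 0.001
grasp_force: 0.0
```

```bash
python3 st.py; python3 lid.py w11
python3 - <<'E'
from h import *
import cv2
np.set_printoptions(precision=4,suppress=True)
b=cams.read_camera("top")[...,::-1];s=cams.read_camera("scene")[...,::-1];cv2.imwrite("pics/t11.png",b);cv2.imwrite("pics/s11.png",s)
E
```

```text
33.65 q [ 1.08   0.687 -1.043  1.974 -0.026  0.712 -0.149] tcp [ 0.5352 -0.0344  0.1361] F [ 1.0992 -0.7239  0.5131] w 0.0014507558988550902 0.0
tilt 34.36301318814004 az 74.63948502668319 y az -18.879965542752092 y elev -2.403558477838315 zvec [ 0.1495  0.5443 -0.8255]
press tcp [-0.1243 -0.0023] press F [-0.3951 -1.2554]
60 229 314 [0.02   0.0285] [ 0.0148 -0.0297] mid y -0.0005813659013226731 half 0.02919480086548822
72 224 325 [0.0102 0.0319] [ 0.0043 -0.0362] mid y -0.002129971557173267 half 0.034180524252497936
84 207 337 [0.0014 0.0434] [-0.0059 -0.0432] mid y 0.00011521022478359552 half 0.043430529443742184
96 207 338 [-0.0082  0.0432] [-0.0152 -0.0429] mid y 0.00016892195378022737 half 0.043170567338574585
108 207 340 [-0.0175  0.043 ] [-0.0244 -0.0432] mid y -9.659846772619093e-05 half 0.04323660900083333
120 207 302 [-0.0265  0.0428] [-0.0313 -0.0183] mid y 0.012260749901890732 half 0.03064672693285682
132 202 238 [-0.0351  0.0459] [-0.0369  0.0228] mid y 0.03430936933429376 half 0.011576644064376371
144 206 248 [-0.0439  0.0431] [-0.0459  0.0166] mid y 0.029820717838424597 half 0.013305222430164224
156 193 256 [-0.0517  0.0511] [-0.0545  0.0117] mid y 0.03141481630846236 half 0.01971797833630874
168 195 261 [-0.06    0.0496] [-0.0628  0.0089] mid y 0.029231353406167823 half 0.020377619452321367
180 229 349 [-0.0694  0.0285] [-0.0743 -0.0433] mid y -0.007380231708672471 half 0.03598991590887408
192 228 350 [-0.0771  0.0291] [-0.0819 -0.043 ] mid y -0.006940113649206858 half 0.03614912887805983
204 204 352 [-0.0837  0.0434] [-0.0894 -0.0433] mid y 5.4023788194062367e-05 half 0.04345905858373336
216 205 354 [-0.0912  0.0427] [-0.0967 -0.0436] mid y -0.000477057136726404 half 0.0432199244039777
228 197 355 [-0.0981  0.0472] [-0.1037 -0.0433] mid y 0.0019127982058671014 half 0.04533839940729362
```

Run:
```python
from h import *
import cv2
np.set_printoptions(precision=4,suppress=True)
im=cv2.imread("pics/w11.png");h=cv2.cvtColor(im,cv2.COLOR_BGR2HSV);p=cams.camera_params("wrist")
t=np.radians(74.1);R=np.array([[np.cos(t),-np.sin(t)],[np.sin(t),np.cos(t)]])
f=lambda u,v,z:R.T@(plane(ray("wrist",u,v,p),z)[:2]-[.567,.0858])
for v in range(20,140,5): print(v,h[v,[255,272,289]].tolist(),f(272,v,.112).round(4))
m=cv2.inRange(h[100:230,180:300],(0,0,165),(180,70,255));k,l,st,c=cv2.connectedComponentsWithStats(m)
for i in range(1,k):
    if st[i,4]>10: print(st[i]+[180,100,0,0,0],f(*(c[i]+[180,100]),.029))
print("roller free px",pix("wrist",[*( [.567,.0858]+R@[-.026,.024]),.029],p),"seated",pix("wrist",[*( [.567,.0858]+R@[-.026,.031]),.029],p))
```

```text
20 [[23, 31, 66], [23, 40, 57], [15, 27, 56]] [ 0.0531 -0.0039]
25 [[30, 26, 58], [15, 43, 59], [17, 43, 53]] [ 0.0485 -0.0037]
30 [[18, 40, 63], [23, 35, 59], [12, 40, 95]] [ 0.044  -0.0035]
35 [[19, 32, 63], [30, 22, 57], [15, 41, 100]] [ 0.0395 -0.0034]
40 [[18, 31, 82], [15, 35, 73], [17, 38, 106]] [ 0.0351 -0.0032]
45 [[18, 43, 101], [16, 43, 102], [14, 38, 102]] [ 0.0307 -0.003 ]
50 [[16, 43, 102], [18, 38, 101], [16, 42, 103]] [ 0.0263 -0.0028]
55 [[17, 42, 176], [15, 41, 100], [16, 43, 101]] [ 0.0221 -0.0026]
60 [[16, 42, 195], [16, 41, 107], [18, 34, 76]] [ 0.0178 -0.0025]
65 [[14, 40, 158], [14, 41, 131], [14, 35, 80]] [ 0.0137 -0.0023]
70 [[16, 36, 93], [16, 40, 82], [18, 33, 77]] [ 0.0095 -0.0021]
75 [[13, 39, 92], [15, 44, 81], [20, 50, 92]] [ 0.0054 -0.0019]
80 [[20, 44, 104], [15, 37, 82], [19, 62, 147]] [ 0.0014 -0.0018]
85 [[22, 48, 244], [18, 62, 136], [18, 62, 144]] [-0.0026 -0.0016]
90 [[22, 48, 245], [19, 65, 146], [19, 62, 144]] [-0.0066 -0.0015]
95 [[22, 47, 245], [19, 62, 144], [19, 62, 145]] [-0.0105 -0.0013]
100 [[22, 48, 245], [18, 64, 167], [18, 62, 147]] 
[... 256 characters left out ...]
 [17, 65, 122]] [-0.0294 -0.0005]
125 [[19, 66, 167], [19, 65, 126], [15, 74, 110]] [-0.033  -0.0004]
130 [[8, 115, 129], [10, 93, 121], [5, 117, 111]] [-0.0366 -0.0002]
135 [[8, 113, 140], [6, 126, 148], [7, 116, 112]] [-0.0402 -0.0001]
[ 227  100   73   21 1133] [0.0362 0.0095]
[230 108  33  45 225] [0.0177 0.0344]
[239 159   8   4  24] [-0.0162  0.0309]
[242 164   6   6  27] [-0.0217  0.0294]
[230 169   4   5  16] [-0.0253  0.041 ]
[238 173  15   6  61] [-0.0304  0.0291]
[267 183   6   8  14] [-0.0422  0.0077]
[266 187   7   9  24] [-0.0467  0.0092]
[208 196  30  34 753] [-0.0649  0.0491]
[248 197  21  33 175] [-0.0667  0.0217]
roller free px [250.7527 170.3394] seated [242.8789 170.8353]
```

The roller is pressed out about 6 mm and the lid is centred, so the jar is seated. Now over the knob.

>>> arm_command --rows '[[[0,0,0,0.7,0],[0,0,0,0.8,0],[0,0,0,0.8,0],[0,0.05,0.2,0.4,0],[0,0.1,0.4,0,0],[0,0.11,0.4,0,0],[0,0.11,0.4,0,0],[0,0.11,0.4,0,0],[0,0.08,0.3,0,0],[0,0,0,0,0]]]'

```text
t: 35.05
eef_pos: [0.5679, 0.0942, 0.2959]
tool_rot: [-0.189, 0.78, 0.552, 0.227]
contact_force: [0.5, -0.6, 0.6]
gripper_width: 0.0
grasp_force: 0.0
```

```bash
python3 st.py
```

```text
35.05 q [ 0.96   0.466 -1.179  1.845 -0.16   0.869 -0.374] tcp [0.5679 0.0942 0.2959] F [ 0.5241 -0.6081  0.609 ] w 0.0003127126444867315 0.0
tilt 34.359702022208495 az 74.99835153182873 y az -18.634803849979104 y elev -2.480706355053239 zvec [ 0.1461  0.5452 -0.8255]
press tcp [0.0084 0.0014] press F [-0.4413 -0.6706]
```

>>> arm_command --rows '[[[0,0,0,-0.3,0],[0,0,0,-0.3,0],[0,0,0,-0.1,0],[0,0,0,-0.1,0],[0,0,0,-0.1,0],[0,0,0,-0.1,0],[0,0,0,-0.1,0],[0,0,0,0,0],[0,0,0,0,0],[0,0,0,0,0]]]'

```text
t: 36.3
eef_pos: [0.5694, 0.0923, 0.2319]
tool_rot: [-0.188, 0.781, 0.551, 0.228]
contact_force: [-8.6, -6.1, 14.4]
gripper_width: -0.005
grasp_force: 7.3
```

```bash
python3 st.py
```

```text
36.3 q [ 0.907  0.541 -1.122  1.911 -0.108  0.745 -0.364] tcp [0.5694 0.0923 0.2319] F [-8.5536 -6.0546 14.4367] w -0.005177214893471392 7.2510039451299235
tilt 34.36485900941474 az 74.61595379271874 y az -18.853354557221284 y elev -2.3695596339755394 zvec [ 0.1497  0.5442 -0.8255]
press tcp [ 0.0069 -0.0005] press F [-8.1663  6.5677]
```

>>> arm_command --rows '[[[0,0,0,-0.04,0],[0,0,0,-0.04,0],[0,0,0,-0.03,0],[0,0,0,0,0],[0,0,0,0,0],[0,0,0,0,0],[0,0,0,0,0],[0,0,0,0,0],[0,0,0,0,0],[0,0,0,0,0]]]'

```text
t: 37.55
eef_pos: [0.5698, 0.0925, 0.2282]
tool_rot: [-0.188, 0.78, 0.551, 0.228]
contact_force: [-22.8, -18.8, 43.7]
gripper_width: 0.0
grasp_force: 22.7
```

```bash
python3 st.py
```

```text
37.55 q [ 0.902  0.547 -1.118  1.913 -0.105  0.738 -0.364] tcp [0.5698 0.0925 0.2282] F [-22.7544 -18.8258  43.7414] w 0.00013113997708831234 22.657124953111634
tilt 34.402621860255806 az 74.63960777029737 y az -18.831624255879394 y elev -2.374221757352682 zvec [ 0.1497  0.5448 -0.8251]
press tcp [ 0.0072 -0.0009] press F [-24.3393  16.7263]
```

Force jumped to 44 N with almost no travel, so the knob is at its stop. Releasing upward, then backing off.

>>> arm_command --rows '[[[0,0,0,0.1,0],[0,0,0,0.1,0],[0,0,0,0.1,0],[0,0,0,0.15,0],[0,0,0,0.2,0],[0,0,0,0.4,0],[0,0,0,0.4,0],[0,-0.1,-0.3,0,0],[0,-0.1,-0.4,0,0],[0,-0.1,-0.4,0,0]]]'

```text
t: 38.8
eef_pos: [0.5506, 0.0258, 0.3113]
tool_rot: [-0.188, 0.781, 0.551, 0.228]
contact_force: [0.1, -0.4, 1.3]
gripper_width: 0.004
grasp_force: 0.0
```

>>> arm_command --rows '[[[0,-0.11,-0.4,0,0],[0,-0.11,-0.4,0,0],[0,-0.1,-0.3,-0.3,0],[0,0,0,-0.6,0],[0,0,0,-0.6,0],[0,0,0,-0.6,0],[0,0,0,-0.3,0],[0,0,0,0,0],[0,0,0,0,0],[0,0,0,0,0]]]'

```text
t: 40.05
eef_pos: [0.5326, -0.0398, 0.1683]
tool_rot: [-0.187, 0.781, 0.551, 0.229]
contact_force: [-0.3, -0.2, 0.0]
gripper_width: -0.001
grasp_force: 0.0
```

```bash
python3 st.py
python3 - <<'E'
from h import *
import cv2
np.set_printoptions(precision=4,suppress=True)
p=cams.camera_params("wrist");im=cams.read_camera("wrist")[...,::-1].copy();cv2.imwrite("pics/w12.png",im);h=cv2.cvtColor(im,cv2.COLOR_BGR2HSV)
t=np.radians(74.1);R=np.array([[np.cos(t),-np.sin(t)],[np.sin(t),np.cos(t)]]);o=np.array([.567,.0858])
f=lambda u,v,z:R.T@(plane(ray("wrist",u,v,p),z)[:2]-o)
u0,v0=pix("wrist",[*(o+R@[-.033,0]),.112],p);print(u0,v0)
for v in range(int(v0)-20,int(v0)+24,3): print(v,h[v,int(u0)],f(u0,v,.112)[0].round(4))
ur,vr=pix("wrist",[*(o+R@[-.026,.030]),.029],p).astype(int);print("roller exp",ur,vr)
m=cv2.inRange(h[vr-15:vr+15,ur-15:ur+15],(0,0,165),(180,70,255));k,l,st,c=cv2.connectedComponentsWithStats(m)
for i in range(1,k):
    if st[i,4]>10: print(st[i],f(*(c[i]+[ur-15,vr-15]),.029))
# knob height + bystanders: compare with first pictures
for n in("scene","top"):
    a=cv2.imread(f"pics/{n}0.png");b=cams.read_camera(n)[...,::-1]
    d=cv2.absdiff(a,b).max(2)>45;d=cv2.morphologyEx(d.astype(np.uint8),cv2.MORPH_OPEN,np.ones((3,3)))
    k,l,st,c=cv2.connectedComponentsWithStats(d)
    print(n,[s.tolist() for s in st[1:] if s[4]>12])
E
```

```text
40.05 q [ 1.121  0.642 -1.08   1.956 -0.055  0.773 -0.143] tcp [ 0.5326 -0.0398  0.1683] F [-0.3202 -0.1884  0.0082] w -0.0006045258002805185 0.0
tilt 34.34180386528846 az 74.47433012891325 y az -18.859727464622654 y elev -2.2754238802778577 zvec [ 0.151   0.5435 -0.8257]
press tcp [-0.1302 -0.0014] press F [-0.2689  0.2563]
277.3728077942386 140.85558158880212
120 [ 17  63 153] -0.0154
123 [ 22  54 237] -0.018
126 [ 21  47 243] -0.0206
129 [ 22  52 240] -0.0231
132 [ 21  44 244] -0.0256
135 [ 22  53 238] -0.0281
138 [ 19  62 151] -0.0306
141 [ 19  63 125] -0.0331
144 [ 17  71 112] -0.0356
147 [  6 128 136] -0.038
150 [  6 127 148] -0.0405
153 [  7 117 126] -0.0429
156 [  7 118 119] -0.0453
159 [  6 129 111] -0.0477
162 [  6 125 108] -0.0501
roller exp 251 178
[11  5  6  4 19] [-0.0167  0.0317]
[12 10  5  4 17] [-0.0219  0.0311]
[ 1 14  4  4 12] [-0.0253  0.0426]
[ 8 18 14  5 50] [-0.0306  0.0308]
scene [[487, 0, 14, 38, 300], [500, 0, 29, 15, 284], [532, 0, 8, 6, 41], [541, 0, 8, 16, 81], [460, 21, 15, 16, 144], [428, 41, 13, 8, 68], [443, 40, 6, 3, 18], [453, 43, 3, 5, 15], [351, 4
[... 357 characters left out ...]
14, 4, 43], [503, 220, 4, 11, 44], [455, 227, 5, 16, 51], [274, 238, 4, 8, 32], [422, 264, 4, 4, 15], [206, 281, 32, 43, 993]]
top [[471, 123, 9, 8, 42], [472, 129, 27, 21, 264], [403, 136, 27, 28, 252], [334, 144, 29, 33, 460], [422, 146, 24, 27, 513], [440, 158, 15, 25, 129], [456, 160, 19, 30, 255], [325, 165, 7, 5, 27], [398, 166, 14, 15, 110], [294, 170, 88, 51, 1588], [404, 182, 10, 17, 72], [407, 185, 44, 69, 626], [451, 192, 4, 6, 18], [426, 198, 4, 4, 15], [385, 209, 6, 6, 33], [349, 219, 18, 39, 370], [255, 220, 14, 8, 76], [380, 237, 21, 18, 118], [370, 242, 5, 5, 21], [378, 250, 26, 12, 125], [204, 261, 6, 13, 57], [397, 265, 4, 4, 14], [193, 271, 7, 8, 38], [202, 274, 4, 4, 16]]
```

The jar and roller haven't moved, the knob is back up and the robot is clear of everything. Handing in.

```bash
python3 -c "
from station import job
print(job.hand_in())"
```

```text
the job is handed in; nothing more can be done
None
```

The job is handed in at about 40 s: the jar is seated in the nest with the roller holding it (pressed out about 6 mm), and the lid is stamped with the knob pushed to its stop (44 N on the knob) and back up. On the way in, the finger slipped sideways once while pushing, and I backed off and pushed again.

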